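# Run the stuck picture-stand carriage home on its bench clamp and lock it

### The job

The steel carriage with the wooden picture stand is stuck on the rail of the small bench clamp. Push it along the rail towards the end block until it breaks free and comes up against the end stop hidden inside the rail, lean on it there with about 10 N for a second so that it is fully home, never pushing it harder than about 20 N; then swing the lock lever on the end block over to its other side, and leave everything else on the credenza as it is.

Things in the scene. Friction and masses are not known exactly. Their poses are not given: they have to be found in the camera images.
- clamp: Fixed steel bench clamp: a straight rail 300 mm long, 60 wide, its top 22 above the credenza. Origin on the credenza under the rail's middle; x runs along the rail towards the end block (the way to push the carriage), y across, z up. End block: 45 mm along x, 76 across, 40 high, centred at x = +127.5 mm.
- push_face (a point): Centre of the flat steel face to push on, on the carriage's side away from the end block: 70 mm wide, from 24 to 62 mm above the credenza (this point at 43 mm). Axes as the clamp's. The carriage block is 44 mm long along x and carries a wooden picture stand, 100 mm wide, up to 94 mm above the credenza, that does not overhang the face.
- carriage (a joint): Travel along the rail, m, growing towards the end block; starts at 0 to 0.012. Slides at 3 N (plus 0.7 N per 10 mm/s). Near 0.014 to 0.020 it sticks: 9 to 18 N break it free, rising over some 4 mm, then it jumps up to 10 mm ahead; clear beyond 0.034. The unyielding end stop is hidden in the rail somewhere from 0.050 to 0.115, never the same, always before the end block.
- telltale (a joint): How far the brass tell-tale pin (12 mm diameter, 43 mm above the credenza) stands out of the carriage block's -y side, m: 0 normally, when it is flush; the hidden stop drives it out over the carriage's last 8 mm of travel, so about 0.008 when fully home. The carriage stays there when let go.
- lock (a joint): Lock lever on the end block, rad: 0 at the start, leaning 0.5 rad to the clamp's +y side; 1.0 thrown over, leaning 0.5 rad to the -y side. Under 3 N at the ball moves it; it stays where left. Pivot axis along the clamp's x at x = 127.5, y = 0, 62 mm above the credenza; 55 mm from pivot to ball centre.
- lock_tip (a point): Centre of the steel ball (26 mm diameter) at the tip of the lock lever; at the start at clamp x = 127.5 mm, y = +26 mm, 110 mm above the credenza.

How it is judged (in metres and radians):
On the way, in this order (a step that is already met when the one before it is completed fails the run):
1. the carriage has broken free of the sticky spot (value of joint carriage above 0.036 m), for 0.05 s.
2. the carriage is fully home, tell-tale pin out, at rest and pressed with over 7 N (value of joint telltale above 0.0065 m and contact force between the fingers and carriage above 7 N and velocity of joint carriage below 0.004 m/s), for 0.4 s.
3. the lock lever is thrown over to its other side (value of joint lock above 0.9 rad), for 0.2 s.
At the end, for the whole second after the job is handed in: The carriage stands against its hidden stop (tell-tale pin out at least 6 of its 8 mm) and the lock lever is thrown over (at least 0.88 of 1.0 rad) (value of joint telltale above 0.006 m and value of joint carriage above 0.045 m and value of joint lock above 0.88 rad); the robot touches nothing.
It fails at once if the carriage is pushed with more than 25 N (contact force between any of the fingers, the arm and carriage above 25 N).
It fails at once if a bystander is shifted by more than 15 mm (distance of any of orb, bowl, purse, keyfob, diffuser, espresso, cardbox from where it was at the start of the episode above 0.015 m).
It also fails if it takes over 64 s, if anything falls off the work surface, if the arm or the gripper's body presses on something with over 40 N, if the wrist force passes 120 N, or if a joint passes its speed limit or range.

### The arm

A 6-joint arm with a two-finger parallel gripper is mounted at the origin on the work surface. World frame = base frame: x ahead of the robot, y to its left, z up, the work surface at z = 0. Lengths are in mm, angles in rad, forces in N, time in s.
With the tool pointing down it reaches from about 275 to 1000 mm from the base axis. Payload 8.4 kg.
Tool frame: the origin (TCP) lies midway between the tips of the shut fingers; the grasp point (between the pads) lies 19 mm behind it; z points along the fingers, y is the line along which they close (so a half turn about z gives the same grasp; the last joint's range is limited). The gripper opens to 85 mm and grips with 20 to 120 N. Pads are 22 mm wide; open, the fingers measure 114 mm over their backs; the gripper's body (76 mm by 85 mm) begins 54 mm behind the grasp point. The pads swing forward as they close: fully open they stand 13 mm farther back than shut.
Start: joints at [-1.19, 0.353, 1.633, -0, 1.155, -0.002], TCP at [233.448, -579.767, 193.981] pointing down, gripper open.
Joint ranges: [-2.63, 2.63], [-0.92, 2.1], [0.06, 2.66], [-1.3, 4.44], [0, 2.69], [-3.02, 3.02]. Speed limits (rad/s): [2.22, 2.22, 2.79, 3.14, 3.14, 3.14].

### API

Orientations are given as [roll, pitch, yaw] about the fixed x, y, z axes, in that order (R = Rz(yaw) Ry(pitch) Rx(roll)).
In Python, from rig import r, imaging gives the robot as it stands. The module is installed in compiled form; this text tells all that it offers.
- The arm moves only by the tool arm_command, never from a script. Its argument "deltas" is a list of rows, each an object of numbers: "hand": the finger opening in mm, from 0 to 85.4; "tx", "ty", "tz": the shift along the tool's x, y, z in mm; "wx", "wy", "wz": the turn, a rotation vector about the tool's x, y, z in rad. A call has 1 to 8 rows; each row shifts and turns the commanded pose from where the row before left it, along the tool's axes as they then stand; what a row does not reach is not made up. A row lasts 1/8 s, in which the tool goes at most 62.5 mm and 10.7 degrees, less where a joint would pass 70% of its speed; a pose out of reach is approached as far as the arm can. A call with a gripper value outside its range is refused whole. The fingers move at their own pace and stop on an object; "squeeze" is the grip in N (left out, the last holds). Time passes only in rows, so rows that do not move let the fingers close. It gives the time, the measured TCP pose, the force, the opening and the grip force at its end, in the units of the state.
- r.sense(): the state, without advancing time (a new reading comes with each control period).
- imaging.grab_frame(name): name is "side" or "top" or "wrist"; returns a dict with "image" (420x560x3 uint8, red, green, blue), "mtx" (3x3 intrinsics, pixels), "world_to_cam" (4x4, takes a point from world to camera coordinates). Camera axes: x right, y up, looking along -z (the intrinsics and any distortion apply to the point x, -y, -z); pixel columns grow to the right and rows downward; lengths in mm; the calibration is good to about 2 mm. A picture is of the moment at which its call begins. There is no depth.
- r.sign_off(): hands the job in; it is judged then, once.
The state is a dict: "clock": time; "qpos": joint angles; "qvel": joint speeds; "joint_efforts": joint torques, N m; "eef_pos": TCP position; "tcp_rot": TCP orientation; "contact_force": force on the tool from outside, world axes, zero at the start; "wrist_torque": the same for the moment, N m; "opening": opening from 0.0 (shut) to 1.0 (fully open); "grasp_force": force on a finger pad.
Only numpy, scipy, OpenCV 4.12 (cv2) and the standard library are available. Lean on these libraries where they do the work, as an engineer would, in place of code of your own. Each camera call takes 0.05 s, during which the arm holds its last target. There are 200 camera calls.

## Working session

There is one attempt and no reset: what is moved stays moved. The work goes in short steps, Python scripts to look and compute and a tool call to move; the robot and the scene stay as the last step left them, time stands still between calls to the robot, and variables do not carry over. Pictures are saved under pics/ and viewed, at most 10 in all, crops included, and the job is handed in when it is done.

Besides the shell and the picture viewer there is one more tool, called after ">>>" in YAML: its name, and indented under it one key for each argument. arm_command: Moves the arm, as the interface text tells. Its arguments: {"type":"object","properties":{"deltas":{"type":"array"},"squeeze":{"type":"number"}},"required":["deltas"]}

```bash
mkdir -p pics; cat > h.py <<'E'
from rig import r, imaging
import numpy as np, cv2, pickle
def snap(n,f):
    d=imaging.grab_frame(n); cv2.imwrite(f'pics/{f}.png',d['image'][:,:,::-1]); pickle.dump(d,open(f'pics/{f}.pkl','wb')); return d
def ray(d,u,v):
    W=np.array(d['world_to_cam']);R=W[:3,:3];c=-R.T@W[:3,3]
    k=np.linalg.inv(d['mtx'])@[u,v,1]; return c,R.T@[k[0],-k[1],-k[2]]
def onz(d,u,v,z):
    c,k=ray(d,u,v); return c+k*(z-c[2])/k[2]
def proj(d,p):
    W=np.array(d['world_to_cam']);q=W[:3,:3]@np.array(p)+W[:3,3];q=d['mtx']@[q[0],-q[1],-q[2]];return q[:2]/q[2]
def load(f): return pickle.load(open(f'pics/{f}.pkl','rb'))
E
python3 - <<'E'
from h import *
a=snap('top','t0');b=snap('side','s0')
for d in(a,b):print({k:(np.round(v,2).tolist()) for k,v in d.items() if k!='image'}, [k for k in d])
print(r.sense())
E
```

```text
{'mtx': [[471.62, 0.0, 287.95], [0.0, 471.62, 219.11], [0.0, 0.0, 1.0]], 'world_to_cam': [[0.03, -1.0, -0.03, 17.56], [0.99, 0.02, 0.1, -568.29], [-0.1, -0.04, 0.99, -677.06], [0.0, 0.0, 0.0, 1.0]]} ['image', 'mtx', 'world_to_cam']
{'mtx': [[469.29, 0.0, 280.91], [0.0, 469.29, 215.26], [0.0, 0.0, 1.0]], 'world_to_cam': [[0.99, -0.15, 0.0, -517.47], [0.11, 0.71, 0.69, -132.7], [-0.11, -0.68, 0.72, -670.91], [0.0, 0.0, 0.0, 1.0]]} ['image', 'mtx', 'world_to_cam']
{'clock': 0.1, 'qpos': array([-1.19042243e+00,  3.53594806e-01,  1.63403155e+00,  5.18443122e-06,
        1.15520290e+00, -2.39171447e-03]), 'qvel': array([ 1.24749325e-03, -3.01138175e-03, -1.33488751e-03,  7.03834406e-05,
       -5.24354750e-04, -1.14699838e-03]), 'joint_efforts': array([-1.62496497e-03, -6.06361341e+01, -3.42817426e+01, -9.57692055e-05,
        3.84594852e-03, -3.70740656e-05]), 'eef_pos': array([ 233.26576786, -579.34347338,  193.33891527]), 'tcp_rot': array([-3.14035606e+00, -7.69811097e-06,  3.82763511e-01]), 'contact_force': array([-0.56656077, -0.08650814,  0.18551212]), 'wrist_torque': array([ 0.03567685,  0.01559176, -0.04086808]), 'grasp_force': 0.0, 'opening': 1.0002117205550505}
```

View pics/t0.png

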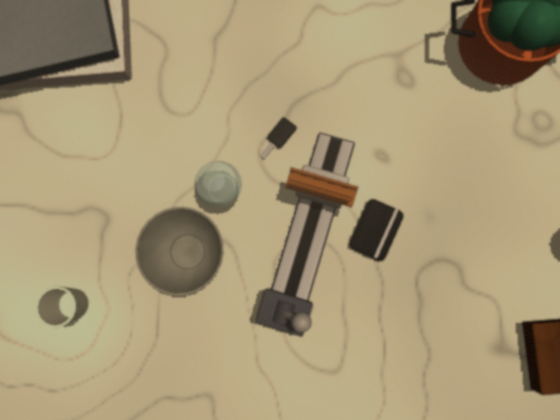

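View pics/s0.png

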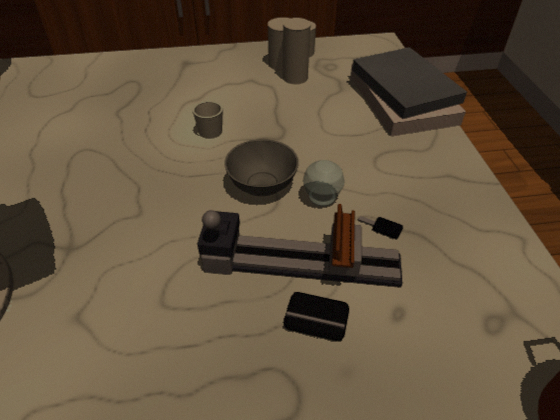

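The top view shows the clamp: rail far end at about (338,137), wooden stand at (322,187), end block at (285,312), ball at (301,323). Its x axis points back towards the robot. The orb is at (217,187), keyfob (280,135) and purse (376,230), all close to the clamp. The side view shows the same layout, with the ball at (211,219).

```bash
python3 - <<'E'
from h import *
a=load('t0');im=a['image'][115:345,230:420,::-1]
cv2.imwrite('pics/t0c.png',cv2.resize(im,None,fx=2.6,fy=2.6,interpolation=cv2.INTER_CUBIC))
E
```

```text
(no output)
```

View pics/t0c.png

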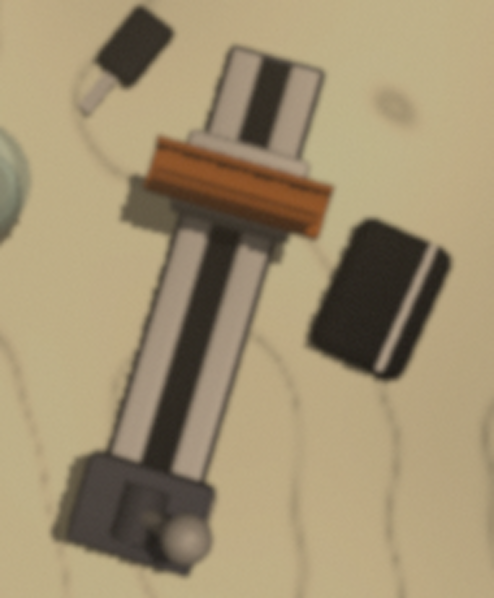

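The enlarged crop shows the rail end corners at (233,46) and (324,70). The carriage face's top edge runs from (193,131) to (308,163), the ball is at (186,539), and the rail meets the block at (108,452) and (207,482).

```bash
python3 - <<'E'
from h import *
a=load('t0');b=load('s0')
P=lambda u,v,z:onz(a,u/2.6+230,v/2.6+115,z)
e1,e2=P(233,46,22),P(324,70,22); j1,j2=P(108,452,22),P(207,482,22)
f1,f2=P(193,131,62),P(308,163,62)
print('end',e1,e2,np.linalg.norm(e1-e2),'junc',j1,j2,np.linalg.norm(j1-j2))
m=(e1+e2)/2;n=(j1+j2)/2;print('len(255)',np.linalg.norm(n-m));
ax=(n-m)/np.linalg.norm(n-m);yaw=np.arctan2(ax[1],ax[0]);ay=np.array([-ax[1],ax[0],0])
print('yaw',yaw,'rail ends yaw',np.arctan2(*(e2-e1)[[1,0]])-np.pi/2)
O=(m+n)/2+ax*(150-127.5)
print('O',O)
print('face',f1,f2,np.linalg.norm(f1-f2),[( (f-O)@ax,(f-O)@ay) for f in(f1,f2)])
ball=P(186,539,110);print('ball top@110',ball,(ball-O)@ax,(ball-O)@ay)
# two-view ball
def tri(u,v,s,t):
    c1,k1=ray(a,u,v);c2,k2=ray(b,s,t);k1/=np.linalg.norm(k1);k2/=np.linalg.norm(k2)
    t_=np.linalg.lstsq(np.c_[k1,-k2],c2-c1,rcond=None)[0];p,q=c1+k1*t_[0],c2+k2*t_[1];return (p+q)/2,np.linalg.norm(p-q)
print('ball tri',tri(186/2.6+230,539/2.6+115,211,219))
# side check of rail end
print('side rail-end corners', onz(b,401,264,22),onz(b,401,280,22))
for x,y in((-150,30),(-150,-30),(127.5,26)):
  p=O+ax*x+ay*y;p[2]=22 if x<0 else 110;print(x,y,proj(a,p),proj(b,p))
E
```

```text
end [702.69884111 -12.67534665  22.        ] [689.1997329  -66.34174959  22.        ] 55.3381308557396 junc [463.35428622  53.92483318  22.        ] [448.05249798  -3.11109857  22.        ] 59.05287658848257
len(255) 248.86161049865674
yaw 2.8776906371036772 rail ends yaw -3.388017770339062
O [554.105301    -1.18172767  22.        ]
face [642.61041609   9.51819426  62.        ] [625.97097422 -54.15645186  62.        ] 65.81285273252871 [(np.float64(-82.64995416658849), np.float64(-33.4159962123891)), (np.float64(-83.1960749667664), np.float64(32.39459060208267))]
ball top@110 [425.99134349   7.86946642 110.        ] 126.03958615767782 24.680618824050832
ball tri (array([426.73619081,   7.82718978, 111.01491088]), np.float64(1.2470636290527592))
side rail-end corners [698.88333635 -41.31887503  22.        ] [689.31994626 -69.49824967  22.        ]
-150 30 [356.55678725 140.74837264] [402.11640236 279.72647488]
-150 -30 [318.80370275 130.10839594] [399.55620182 248.13718394]
127.5 26 [302.19616297 323.70867408] [208.81155925 220.1425418 ]
```

>>> arm_command:
  deltas:
    - {"tz":-20,"wz":0.16,"hand":0}
    - {"tz":-20,"wz":0.16,"hand":0}
    - {"tz":-20,"wz":0.16,"hand":0}
    - {"tz":-20,"wz":0.16,"hand":0}
    - {"tx":24,"ty":-53}
    - {"tx":24,"ty":-53}
    - {"tx":24,"ty":-53}
    - {"tx":24,"ty":-53}
  squeeze: 20

```text
schema error: expected keys hand, tx, ty, tz, wx, wy, wz
```

>>> arm_command:
  deltas:
    - {"tx":24,"ty":-53}
    - {"tx":24,"ty":-53}
    - {"tx":24,"ty":-53}
    - {"tx":24,"ty":-53}
    - {"tx":24,"ty":-53}
    - {"tx":24,"ty":-53}
    - {}
    - {}

```text
schema error: expected keys hand, tx, ty, tz, wx, wy, wz
```

All seven keys are needed in each row.

>>> arm_command:
  deltas:
    - {"hand":0,"tx":0,"ty":0,"tz":-20,"wx":0,"wy":0,"wz":0.16}
    - {"hand":0,"tx":0,"ty":0,"tz":-20,"wx":0,"wy":0,"wz":0.16}
    - {"hand":0,"tx":0,"ty":0,"tz":-20,"wx":0,"wy":0,"wz":0.16}
    - {"hand":0,"tx":0,"ty":0,"tz":-20,"wx":0,"wy":0,"wz":0.16}
    - {"hand":0,"tx":24,"ty":-53,"tz":0,"wx":0,"wy":0,"wz":0}
    - {"hand":0,"tx":24,"ty":-53,"tz":0,"wx":0,"wy":0,"wz":0}
    - {"hand":0,"tx":24,"ty":-53,"tz":0,"wx":0,"wy":0,"wz":0}
    - {"hand":0,"tx":24,"ty":-53,"tz":0,"wx":0,"wy":0,"wz":0}
  squeeze: 20

```text
clock: 1.1
eef_pos: [381.0, -397.5, 273.8]
tcp_rot: [-3.141, 0.0, -0.258]
contact_force: [0.6, 0.4, 0.6]
opening: -0.005
grasp_force: 0.0
```

>>> arm_command:
  deltas:
    - {"hand":0,"tx":24,"ty":-53,"tz":0,"wx":0,"wy":0,"wz":0}
    - {"hand":0,"tx":24,"ty":-53,"tz":0,"wx":0,"wy":0,"wz":0}
    - {"hand":0,"tx":24,"ty":-53,"tz":0,"wx":0,"wy":0,"wz":0}
    - {"hand":0,"tx":24,"ty":-53,"tz":0,"wx":0,"wy":0,"wz":0}
    - {"hand":0,"tx":24,"ty":-53,"tz":0,"wx":0,"wy":0,"wz":0}
    - {"hand":0,"tx":24,"ty":-53,"tz":0,"wx":0,"wy":0,"wz":0}
    - {"hand":0,"tx":24,"ty":-53,"tz":0,"wx":0,"wy":0,"wz":0}
    - {"hand":0,"tx":0,"ty":0,"tz":0,"wx":0,"wy":0,"wz":0}

```text
clock: 2.1
eef_pos: [638.8, -79.7, 273.0]
tcp_rot: [-3.141, 0.001, -0.253]
contact_force: [0.0, -0.3, -0.4]
opening: -0.003
grasp_force: 0.0
```

>>> arm_command:
  deltas:
    - {"hand":0,"tx":25,"ty":-54,"tz":0,"wx":0,"wy":0,"wz":0}
    - {"hand":0,"tx":0,"ty":0,"tz":60,"wx":0,"wy":0,"wz":0}
    - {"hand":0,"tx":0,"ty":0,"tz":60,"wx":0,"wy":0,"wz":0}
    - {"hand":0,"tx":0,"ty":0,"tz":40,"wx":0,"wy":0,"wz":0}
    - {"hand":0,"tx":0,"ty":0,"tz":40,"wx":0,"wy":0,"wz":0}
    - {"hand":0,"tx":0,"ty":0,"tz":37,"wx":0,"wy":0,"wz":0}
    - {"hand":0,"tx":0,"ty":0,"tz":0,"wx":0,"wy":0,"wz":0}
    - {"hand":0,"tx":0,"ty":0,"tz":0,"wx":0,"wy":0,"wz":0}

```text
clock: 3.1
eef_pos: [675.6, -37.7, 38.3]
tcp_rot: [-3.141, -0.001, -0.258]
contact_force: [-1.3, -0.3, -0.3]
opening: -0.002
grasp_force: 0.0
```

```bash
python3 - <<'E'
from h import *
b=snap('side','s1');w=snap('wrist','w1')
s=cv2.resize(b['image'][180:300,180:420,::-1],None,fx=2.3,fy=2.3,interpolation=cv2.INTER_CUBIC);w_=w['image'][:,:,::-1]
w_=cv2.resize(w_,(400,300)); o=np.zeros((576+0,552,3),np.uint8);o[:276]=s;o[276:576,:400]=w_
cv2.imwrite('pics/c1.png',o)
E
```

```text
(no output)
```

View pics/c1.png

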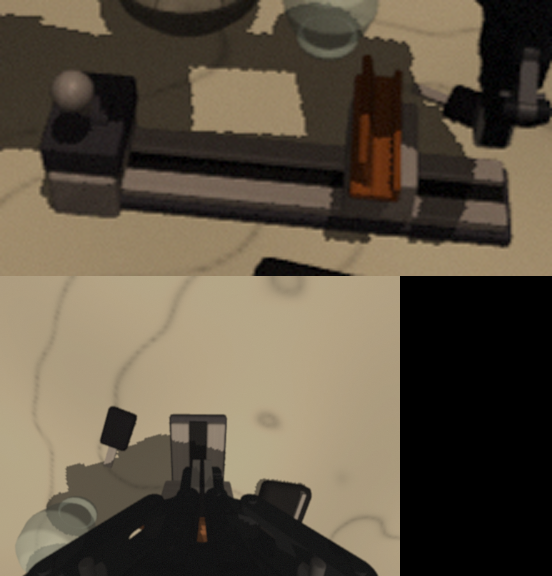

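The side crop shows the closed fingers hanging behind the carriage with a gap of roughly 30 mm. The wrist view shows them centred on the rail.

>>> arm_command:
  deltas:
    - {"hand":0,"tx":-6,"ty":-4,"tz":0,"wx":0,"wy":0,"wz":0}
    - {"hand":0,"tx":-6,"ty":0,"tz":0,"wx":0,"wy":0,"wz":0}
    - {"hand":0,"tx":-6,"ty":0,"tz":0,"wx":0,"wy":0,"wz":0}
    - {"hand":0,"tx":-4,"ty":0,"tz":0,"wx":0,"wy":0,"wz":0}
    - {"hand":0,"tx":-1,"ty":0,"tz":0,"wx":0,"wy":0,"wz":0}
    - {"hand":0,"tx":-1,"ty":0,"tz":0,"wx":0,"wy":0,"wz":0}
    - {"hand":0,"tx":-1,"ty":0,"tz":0,"wx":0,"wy":0,"wz":0}
    - {"hand":0,"tx":-1,"ty":0,"tz":0,"wx":0,"wy":0,"wz":0}

```text
clock: 4.2
eef_pos: [650.9, -26.8, 36.9]
tcp_rot: [-3.142, -0.0, -0.257]
contact_force: [0.1, -0.3, -0.5]
opening: -0.006
grasp_force: 0.0
```

>>> arm_command:
  deltas:
    - {"hand":0,"tx":-1,"ty":0,"tz":0,"wx":0,"wy":0,"wz":0}
    - {"hand":0,"tx":-1,"ty":0,"tz":0,"wx":0,"wy":0,"wz":0}
    - {"hand":0,"tx":-1,"ty":0,"tz":0,"wx":0,"wy":0,"wz":0}
    - {"hand":0,"tx":-1,"ty":0,"tz":0,"wx":0,"wy":0,"wz":0}

```text
clock: 4.7
eef_pos: [646.9, -25.7, 37.0]
tcp_rot: [-3.142, -0.0, -0.257]
contact_force: [-0.5, -0.7, 0.4]
opening: -0.002
grasp_force: 0.0
```

>>> arm_command:
  deltas:
    - {"hand":0,"tx":-1,"ty":0,"tz":0,"wx":0,"wy":0,"wz":0}
    - {"hand":0,"tx":-1,"ty":0,"tz":0,"wx":0,"wy":0,"wz":0}
    - {"hand":0,"tx":-1,"ty":0,"tz":0,"wx":0,"wy":0,"wz":0}
    - {"hand":0,"tx":-1,"ty":0,"tz":0,"wx":0,"wy":0,"wz":0}

```text
clock: 5.2
eef_pos: [643.1, -24.7, 37.0]
tcp_rot: [-3.142, -0.0, -0.257]
contact_force: [0.5, -0.5, 0.2]
opening: -0.003
grasp_force: 0.0
```

>>> arm_command:
  deltas:
    - {"hand":0,"tx":-1,"ty":0,"tz":0,"wx":0,"wy":0,"wz":0}
    - {"hand":0,"tx":-1,"ty":0,"tz":0,"wx":0,"wy":0,"wz":0}

```text
clock: 5.45
eef_pos: [641.1, -24.2, 37.0]
tcp_rot: [-3.142, -0.0, -0.257]
contact_force: [0.5, 0.8, -0.1]
opening: 0.002
grasp_force: 0.0
```

>>> arm_command:
  deltas:
    - {"hand":0,"tx":-1,"ty":0,"tz":0,"wx":0,"wy":0,"wz":0}
    - {"hand":0,"tx":-1,"ty":0,"tz":0,"wx":0,"wy":0,"wz":0}

```text
clock: 5.7
eef_pos: [639.2, -23.7, 37.0]
tcp_rot: [-3.142, 0.0, -0.257]
contact_force: [0.5, 0.4, -0.6]
opening: 0.0
grasp_force: 0.0
```

>>> arm_command:
  deltas:
    - {"hand":0,"tx":-1,"ty":0,"tz":0,"wx":0,"wy":0,"wz":0}
    - {"hand":0,"tx":-1,"ty":0,"tz":0,"wx":0,"wy":0,"wz":0}

```text
clock: 5.95
eef_pos: [637.3, -23.2, 37.0]
tcp_rot: [-3.142, -0.0, -0.257]
contact_force: [0.3, 0.7, -0.7]
opening: -0.0
grasp_force: 0.0
```

>>> arm_command:
  deltas:
    - {"hand":0,"tx":-1,"ty":0,"tz":0,"wx":0,"wy":0,"wz":0}
    - {"hand":0,"tx":-1,"ty":0,"tz":0,"wx":0,"wy":0,"wz":0}

```text
clock: 6.2
eef_pos: [635.3, -22.6, 37.0]
tcp_rot: [-3.142, -0.0, -0.257]
contact_force: [0.1, -0.8, -0.9]
opening: 0.0
grasp_force: 0.0
```

```bash
python3 - <<'E'
from h import *
b=snap('side','s2')
cv2.imwrite('pics/c2.png',cv2.resize(b['image'][170:300,290:430,::-1],None,fx=4,fy=4,interpolation=cv2.INTER_CUBIC))
E
```

```text
(no output)
```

View pics/c2.png

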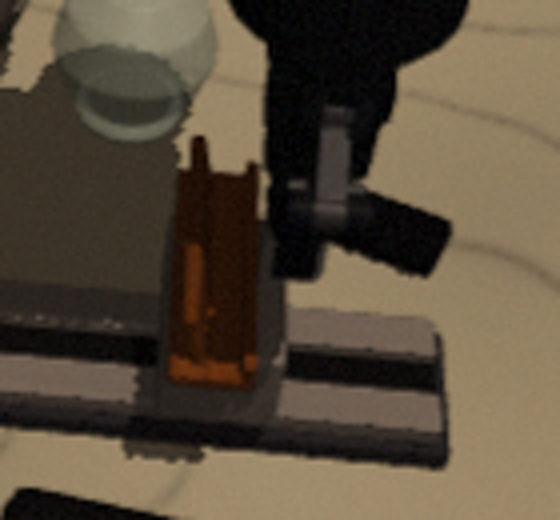

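The fingertips at (297,275) look to be just about at the carriage face, around (280,300). I'll keep going in small steps.

>>> arm_command:
  deltas:
    - {"hand":0,"tx":-1,"ty":0,"tz":0,"wx":0,"wy":0,"wz":0}
    - {"hand":0,"tx":-1,"ty":0,"tz":0,"wx":0,"wy":0,"wz":0}

```text
clock: 6.5
eef_pos: [633.9, -22.2, 37.1]
tcp_rot: [-3.141, -0.001, -0.257]
contact_force: [1.3, -0.8, 0.1]
opening: -0.001
grasp_force: 0.8
```

>>> arm_command:
  deltas:
    - {"hand":0,"tx":-1,"ty":0,"tz":0,"wx":0,"wy":0,"wz":0}
    - {"hand":0,"tx":-1,"ty":0,"tz":0,"wx":0,"wy":0,"wz":0}

```text
clock: 6.75
eef_pos: [632.4, -21.8, 37.4]
tcp_rot: [-3.141, -0.002, -0.257]
contact_force: [4.2, -0.7, 1.8]
opening: -0.0
grasp_force: 1.5
```

>>> arm_command:
  deltas:
    - {"hand":0,"tx":-1,"ty":0,"tz":0,"wx":0,"wy":0,"wz":0}
    - {"hand":0,"tx":-1,"ty":0,"tz":0,"wx":0,"wy":0,"wz":0}

```text
clock: 7.0
eef_pos: [629.9, -21.2, 37.3]
tcp_rot: [-3.141, -0.001, -0.257]
contact_force: [3.1, -0.7, 2.8]
opening: 0.002
grasp_force: 2.0
```

>>> arm_command:
  deltas:
    - {"hand":0,"tx":-1,"ty":0,"tz":0,"wx":0,"wy":0,"wz":0}
    - {"hand":0,"tx":-1,"ty":0,"tz":0,"wx":0,"wy":0,"wz":0}

```text
clock: 7.25
eef_pos: [627.8, -20.6, 37.2]
tcp_rot: [-3.141, -0.0, -0.257]
contact_force: [4.3, -0.7, 2.7]
opening: 0.004
grasp_force: 2.3
```

>>> arm_command:
  deltas:
    - {"hand":0,"tx":-1,"ty":0,"tz":0,"wx":0,"wy":0,"wz":0}

```text
clock: 7.38
eef_pos: [626.8, -20.3, 37.1]
tcp_rot: [-3.141, -0.0, -0.257]
contact_force: [2.9, -0.5, 3.3]
opening: -0.0
grasp_force: 2.4
```

>>> arm_command:
  deltas:
    - {"hand":0,"tx":-1,"ty":0,"tz":0,"wx":0,"wy":0,"wz":0}
    - {"hand":0,"tx":-1,"ty":0,"tz":0,"wx":0,"wy":0,"wz":0}

```text
clock: 7.62
eef_pos: [624.8, -19.8, 37.1]
tcp_rot: [-3.141, -0.0, -0.257]
contact_force: [3.4, -0.4, 3.7]
opening: 0.004
grasp_force: 2.7
```

>>> arm_command:
  deltas:
    - {"hand":0,"tx":-1,"ty":0,"tz":0,"wx":0,"wy":0,"wz":0}

```text
clock: 7.75
eef_pos: [623.9, -19.6, 37.1]
tcp_rot: [-3.141, -0.0, -0.257]
contact_force: [3.2, 0.3, 4.5]
opening: -0.003
grasp_force: 2.8
```

>>> arm_command:
  deltas:
    - {"hand":0,"tx":-1,"ty":0,"tz":-0.5,"wx":0,"wy":0,"wz":0}
    - {"hand":0,"tx":-1,"ty":0,"tz":0,"wx":0,"wy":0,"wz":0}

```text
clock: 8.0
eef_pos: [621.9, -19.1, 37.3]
tcp_rot: [-3.142, -0.0, -0.257]
contact_force: [6.7, -0.9, 1.0]
opening: 0.0
grasp_force: 2.2
```

>>> arm_command:
  deltas:
    - {"hand":0,"tx":-1,"ty":0,"tz":0,"wx":0,"wy":0,"wz":0}

```text
clock: 8.12
eef_pos: [621.6, -19.0, 37.5]
tcp_rot: [-3.141, -0.001, -0.257]
contact_force: [7.2, -0.8, 1.6]
opening: -0.001
grasp_force: 2.8
```

>>> arm_command:
  deltas:
    - {"hand":0,"tx":-0.5,"ty":0,"tz":0,"wx":0,"wy":0,"wz":0}

```text
clock: 8.25
eef_pos: [621.3, -19.0, 37.6]
tcp_rot: [-3.141, -0.002, -0.257]
contact_force: [8.2, -1.5, 1.0]
opening: -0.002
grasp_force: 2.9
```

>>> arm_command:
  deltas:
    - {"hand":0,"tx":-0.5,"ty":0,"tz":0,"wx":0,"wy":0,"wz":0}
    - {"hand":0,"tx":-0.5,"ty":0,"tz":0,"wx":0,"wy":0,"wz":0}

```text
clock: 8.5
eef_pos: [620.9, -18.9, 37.8]
tcp_rot: [-3.141, -0.003, -0.257]
contact_force: [9.4, -1.9, 0.5]
opening: -0.005
grasp_force: 3.3
```

>>> arm_command:
  deltas:
    - {"hand":0,"tx":-0.5,"ty":0,"tz":0,"wx":0,"wy":0,"wz":0}

```text
clock: 8.62
eef_pos: [620.7, -18.8, 37.9]
tcp_rot: [-3.141, -0.004, -0.257]
contact_force: [9.0, -2.0, 1.4]
opening: 0.003
grasp_force: 3.5
```

>>> arm_command:
  deltas:
    - {"hand":0,"tx":-0.5,"ty":0,"tz":0,"wx":0,"wy":0,"wz":0}
    - {"hand":0,"tx":-0.5,"ty":0,"tz":0,"wx":0,"wy":0,"wz":0}

```text
clock: 8.88
eef_pos: [620.3, -18.7, 38.1]
tcp_rot: [-3.141, -0.005, -0.257]
contact_force: [9.2, -3.3, 0.8]
opening: 0.001
grasp_force: 4.0
```

>>> arm_command:
  deltas:
    - {"hand":0,"tx":-0.5,"ty":0,"tz":0,"wx":0,"wy":0,"wz":0}
    - {"hand":0,"tx":-0.5,"ty":0,"tz":0,"wx":0,"wy":0,"wz":0}

```text
clock: 9.12
eef_pos: [618.7, -18.2, 38.6]
tcp_rot: [-3.141, -0.003, -0.257]
contact_force: [7.2, -0.9, 8.0]
opening: 0.004
grasp_force: 4.0
```

>>> arm_command:
  deltas:
    - {"hand":0,"tx":-0.5,"ty":0,"tz":-1,"wx":0,"wy":0,"wz":0}
    - {"hand":0,"tx":-0.5,"ty":0,"tz":0,"wx":0,"wy":0,"wz":0}

```text
clock: 9.38
eef_pos: [616.2, -17.8, 38.7]
tcp_rot: [3.141, -0.0, -0.257]
contact_force: [4.1, -1.5, 4.5]
opening: 0.0
grasp_force: 2.6
```

>>> arm_command:
  deltas:
    - {"hand":0,"tx":-1,"ty":0,"tz":-0.5,"wx":0,"wy":0,"wz":0}
    - {"hand":0,"tx":-1,"ty":0,"tz":0,"wx":0,"wy":0,"wz":0}

```text
clock: 9.62
eef_pos: [613.6, -17.1, 38.8]
tcp_rot: [3.141, 0.001, -0.257]
contact_force: [2.4, -2.0, 3.7]
opening: -0.002
grasp_force: 1.6
```

>>> arm_command:
  deltas:
    - {"hand":0,"tx":-1,"ty":0,"tz":0,"wx":0,"wy":0,"wz":0}
    - {"hand":0,"tx":-1,"ty":0,"tz":0,"wx":0,"wy":0,"wz":0}

```text
clock: 9.88
eef_pos: [611.7, -16.5, 38.8]
tcp_rot: [3.141, 0.001, -0.257]
contact_force: [1.4, -0.5, 3.0]
opening: 0.002
grasp_force: 1.2
```

>>> arm_command:
  deltas:
    - {"hand":0,"tx":-1,"ty":0,"tz":0,"wx":0,"wy":0,"wz":0}
    - {"hand":0,"tx":-1,"ty":0,"tz":0,"wx":0,"wy":0,"wz":0}

```text
clock: 10.12
eef_pos: [609.8, -16.0, 38.8]
tcp_rot: [3.142, 0.001, -0.257]
contact_force: [0.6, 0.0, 1.5]
opening: -0.0
grasp_force: 0.9
```

>>> arm_command:
  deltas:
    - {"hand":0,"tx":-1,"ty":0,"tz":0,"wx":0,"wy":0,"wz":0}
    - {"hand":0,"tx":-1,"ty":0,"tz":0,"wx":0,"wy":0,"wz":0}
    - {"hand":0,"tx":-1,"ty":0,"tz":0,"wx":0,"wy":0,"wz":0}

```text
clock: 10.5
eef_pos: [607.0, -15.3, 38.8]
tcp_rot: [3.141, 0.001, -0.257]
contact_force: [1.1, 0.5, 1.0]
opening: -0.001
grasp_force: 0.4
```

>>> arm_command:
  deltas:
    - {"hand":0,"tx":-1,"ty":0,"tz":0,"wx":0,"wy":0,"wz":0}
    - {"hand":0,"tx":-1,"ty":0,"tz":0,"wx":0,"wy":0,"wz":0}
    - {"hand":0,"tx":-1,"ty":0,"tz":0,"wx":0,"wy":0,"wz":0}

```text
clock: 10.88
eef_pos: [605.0, -14.7, 39.0]
tcp_rot: [-3.142, -0.001, -0.257]
contact_force: [3.2, -0.6, -1.7]
opening: -0.002
grasp_force: 1.9
```

>>> arm_command:
  deltas:
    - {"hand":0,"tx":-1,"ty":0,"tz":0,"wx":0,"wy":0,"wz":0}
    - {"hand":0,"tx":-1,"ty":0,"tz":0,"wx":0,"wy":0,"wz":0}
    - {"hand":0,"tx":-1,"ty":0,"tz":0,"wx":0,"wy":0,"wz":0}
    - {"hand":0,"tx":-1,"ty":0,"tz":0,"wx":0,"wy":0,"wz":0}
    - {"hand":0,"tx":-1,"ty":0,"tz":0,"wx":0,"wy":0,"wz":0}
    - {"hand":0,"tx":-1,"ty":0,"tz":0,"wx":0,"wy":0,"wz":0}

```text
clock: 11.62
eef_pos: [603.3, -14.0, 39.9]
tcp_rot: [-3.141, -0.009, -0.257]
contact_force: [15.1, -5.8, -7.9]
opening: 0.002
grasp_force: 6.9
```

>>> arm_command:
  deltas:
    - {"hand":0,"tx":2,"ty":0,"tz":0,"wx":0,"wy":0,"wz":0}

```text
clock: 11.75
eef_pos: [603.3, -14.0, 39.7]
tcp_rot: [-3.141, -0.005, -0.257]
contact_force: [4.4, -2.3, -0.1]
opening: 0.001
grasp_force: 2.6
```

```bash
python3 - <<'E'
from h import *
print(r.sense()['contact_force'],r.sense()['eef_pos'])
b=snap('side','s3');t=snap('top','t3')
A=cv2.resize(b['image'][150:300,190:430,::-1],None,fx=2.4,fy=2.4,interpolation=cv2.INTER_CUBIC)
B=cv2.resize(t['image'][120:345,240:380,::-1],None,fx=1.6,fy=1.6,interpolation=cv2.INTER_CUBIC)
o=np.zeros((360,576+224,3),np.uint8);o[:,:576]=A;o[:,576:]=B
cv2.imwrite('pics/c3.png',np.clip(o*1.5,0,255).astype(np.uint8))
E
```

```text
[ 4.44326941 -2.27912231 -0.0627653 ] [603.29477452 -14.02852655  39.72345235]
```

View pics/c3.png

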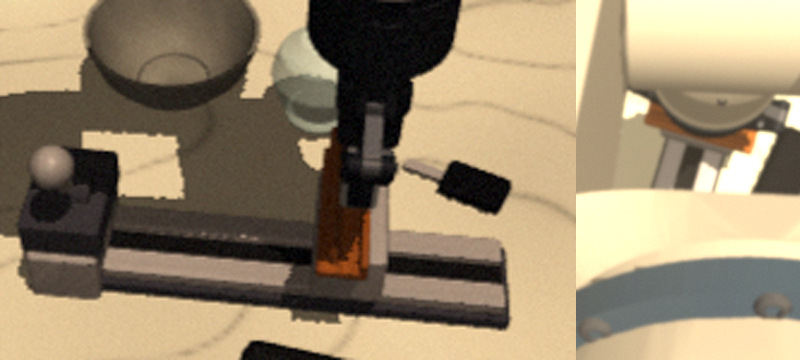

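```bash
python3 - <<'E'
from h import *
O=np.array([554.1,-1.2,0]);y=2.883;ax=np.array([np.cos(y),np.sin(y),0]);ay=np.array([-ax[1],ax[0],0])
out=[]
for f,xs in(('s0',(-83,)),('s3',(-83,-67,-51))):
    d=load(f);S=6;u0,v0=300,200
    im=np.clip(cv2.resize(d['image'][v0:v0+95,u0:u0+66,::-1],None,fx=S,fy=S,interpolation=cv2.INTER_CUBIC)*1.6,0,255).astype(np.uint8)
    for x,c in zip(xs,((0,255,0),(255,0,0),(255,0,255))):
        q=[O+ax*x+ay*s*35+[0,0,z] for s,z in((-1,24),(1,24),(1,62),(-1,62))]
        q=np.array([(proj(d,p)-[u0,v0]+.5)*S for p in q]).astype(int)
        cv2.polylines(im,[q],True,c,1)
    out.append(im)
cv2.imwrite('pics/c4.png',np.hstack(out))
E
```

```text
(no output)
```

View pics/c4.png

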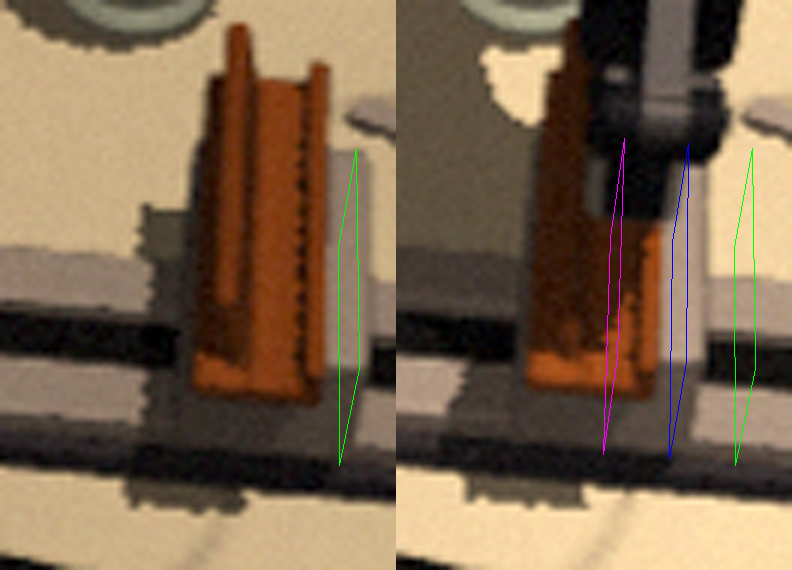

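The left panel shows the initial face close to the predicted outline. In the right panel (now), the face has moved only about 16 mm, and the fingertip at (640,215) appears over the stand. I'll check the tip height against the reported TCP.

```bash
python3 - <<'E'
from h import *
for f,p,z in(('s1',(675.6,-37.7,38.3),0),('s2',(635.3,-22.6,37),0),('s3',(603.3,-14,39.7),0)):
    d=load(f);print(f,proj(d,p).round(1),[proj(d,(p[0],p[1],h)).round(1).tolist() for h in(60,80,100)])
    g=d['image'].max(2)
    # lowest dark finger pixel near
    u=int(proj(d,p)[0]);print([ [c]+[v for v in range(195,270) if g[v,c]<32][-1:] for c in range(u-12,u+20,3)])
E
```

```text
s1 [387.1 257.1] [[389.6, 247.6], [392.1, 238.5], [394.6, 229.0]]
[[375, 265], [378, 266], [381, 266], [384, 265], [387, 266], [390, 266], [393, 266], [396, 267], [399, 266], [402, 234], [405, 233]]
s2 [357.7 252.9] [[359.6, 242.9], [361.4, 233.7], [363.3, 224.2]]
[[345], [348], [351, 250], [354, 237], [357, 237], [360, 239], [363, 263], [366, 264], [369, 264], [372, 264], [375, 264]]
s3 [335.5 249.8] [[336.7, 240.9], [338.0, 231.7], [339.4, 222.2]]
[[323, 249], [326, 250], [329, 251], [332, 254], [335, 236], [338, 236], [341, 238], [344, 235], [347, 226], [350, 226], [353, 262]]
```

The fingertips appear around z≈70, above the block, although the reported TCP is at 39. They were riding on the wooden stand. I'll lift out, step back and check the tip height.

>>> arm_command:
  deltas:
    - {"hand":0,"tx":2,"ty":0,"tz":0,"wx":0,"wy":0,"wz":0}
    - {"hand":0,"tx":0,"ty":0,"tz":-15,"wx":0,"wy":0,"wz":0}
    - {"hand":0,"tx":0,"ty":0,"tz":-30,"wx":0,"wy":0,"wz":0}
    - {"hand":0,"tx":0,"ty":0,"tz":-30,"wx":0,"wy":0,"wz":0}
    - {"hand":0,"tx":40,"ty":0,"tz":0,"wx":0,"wy":0,"wz":0}
    - {"hand":0,"tx":30,"ty":0,"tz":0,"wx":0,"wy":0,"wz":0}
    - {"hand":0,"tx":0,"ty":0,"tz":0,"wx":0,"wy":0,"wz":0}
    - {"hand":0,"tx":0,"ty":0,"tz":0,"wx":0,"wy":0,"wz":0}

```text
clock: 12.85
eef_pos: [668.8, -31.6, 113.8]
tcp_rot: [3.141, 0.002, -0.257]
contact_force: [-0.2, -0.7, -0.1]
opening: -0.001
grasp_force: 0.0
```

```bash
python3 - <<'E'
from h import *
s=r.sense();p=s['eef_pos'];print(p,s['contact_force'],s['opening'])
b=snap('side','s5');t=snap('top','t5');w=snap('wrist','w5')
print('proj side',proj(b,p),'top',proj(t,p),'wrist',proj(w,p))
W=w['world_to_cam'];print('wrist cam pos',-W[:3,:3].T@W[:3,3])
for h in(73,110): print(h,proj(b,p+[0,0,h]))
A=cv2.resize(b['image'][100:300,290:450,::-1],None,fx=3,fy=3,interpolation=cv2.INTER_CUBIC)
B=w['image'][:,:,::-1];B=cv2.resize(B[180:420,160:400],None,fx=1.3,fy=1.3)
o=np.zeros((600,800,3),np.uint8);o[:,:480]=A;o[:312,480:792]=B
q=((proj(b,p)-[290,100])*3).astype(int);cv2.circle(o,tuple(int(i) for i in q),3,(0,255,0),1)
q=((proj(w,p)-[160,180])*1.3+[480,0]);cv2.circle(o,tuple(int(i) for i in q),3,(0,255,0),1)
cv2.imwrite('pics/c5.png',np.clip(o*1.8,0,255).astype(np.uint8))
E
```

```text
[668.7609073  -31.60105809 113.80237747] [-0.21329989 -0.65115563 -0.07053093] -0.001450380624332587
proj side [390.20965808 219.44422142] top [335.58633575 138.42696217] wrist [282.84467431 242.41238666]
wrist cam pos [751.14981153 -53.11440142 293.57452094]
73 [400.31397774 179.43496926]
110 [406.16200768 156.27900107]
```

View pics/c5.png

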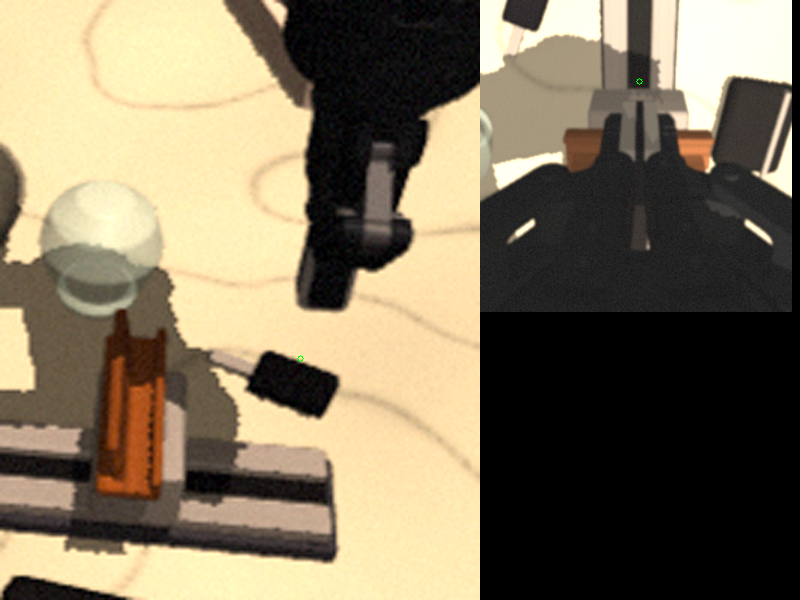

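In both views the fingertips sit about 30 mm short of the reported TCP. The tip is at side crop (325,305) against the projected TCP at (300,358), and in the wrist view at (639,110) against (639,82). The gripper body looks far above the tips. I'll triangulate the tip.

```bash
python3 - <<'E'
from h import *
b,w=load('s5'),load('w5');p=np.array([668.8,-31.6,113.8])
def tri(d1,q1,d2,q2):
    c1,k1=ray(d1,*q1);c2,k2=ray(d2,*q2);k1/=np.linalg.norm(k1);k2/=np.linalg.norm(k2)
    t=np.linalg.lstsq(np.c_[k1,-k2],c2-c1,rcond=None)[0];return ((c1+k1*t[0]+c2+k2*t[1])/2-p).round(1),np.linalg.norm(c1+k1*t[0]-c2-k2*t[1]).round(1)
for wv in(100,108,115):print(wv,tri(b,(398.3,201),w,(282.3,wv/1.3+180)))
print([proj(b,p+[0,0,h]).round() for h in(30,36,45)])
E
```

```text
100 (array([ 5.8, -0.4, 33.5]), np.float64(2.7))
108 (array([ 4.3, -0.8, 35.5]), np.float64(0.1))
115 (array([ 2.9, -1.2, 37.3]), np.float64(2.5))
[array([394., 204.]), array([395., 201.]), array([396., 196.])]
```

The tips are about 33 mm above the reported TCP, so I'll go down to a reported z of about 8, which puts the tips near 40. I'll check the force before the last part of the descent.

>>> arm_command:
  deltas:
    - {"hand":0,"tx":0,"ty":0,"tz":40,"wx":0,"wy":0,"wz":0}
    - {"hand":0,"tx":0,"ty":0,"tz":35,"wx":0,"wy":0,"wz":0}
    - {"hand":0,"tx":0,"ty":0,"tz":8,"wx":0,"wy":0,"wz":0}
    - {"hand":0,"tx":0,"ty":0,"tz":8,"wx":0,"wy":0,"wz":0}
    - {"hand":0,"tx":0,"ty":0,"tz":0,"wx":0,"wy":0,"wz":0}

```text
clock: 13.62
eef_pos: [670.6, -31.8, 23.6]
tcp_rot: [-3.141, -0.001, -0.257]
contact_force: [-0.6, 0.1, 0.1]
opening: -0.001
grasp_force: 0.0
```

>>> arm_command:
  deltas:
    - {"hand":0,"tx":0,"ty":0,"tz":4,"wx":0,"wy":0,"wz":0}
    - {"hand":0,"tx":0,"ty":0,"tz":4,"wx":0,"wy":0,"wz":0}
    - {"hand":0,"tx":0,"ty":0,"tz":4,"wx":0,"wy":0,"wz":0}
    - {"hand":0,"tx":0,"ty":0,"tz":0,"wx":0,"wy":0,"wz":0}
    - {"hand":0,"tx":0,"ty":0,"tz":0,"wx":0,"wy":0,"wz":0}

```text
clock: 14.25
eef_pos: [670.2, -31.8, 10.9]
tcp_rot: [3.142, 0.0, -0.257]
contact_force: [-0.3, 0.4, 0.2]
opening: -0.003
grasp_force: 0.0
```

```bash
python3 - <<'E'
from h import *
s=r.sense();p=s['eef_pos'];print(p,s['contact_force'],s['opening'])
b=snap('side','s6')
A=cv2.resize(b['image'][150:300,290:450,::-1],None,fx=4,fy=4,interpolation=cv2.INTER_CUBIC)
cv2.imwrite('pics/c6.png',np.clip(A*1.8,0,255).astype(np.uint8))
E
```

```text
[670.19297126 -31.84513138  10.94406501] [-0.26902725  0.41612472  0.23062923] -0.0025783874842821345
```

View pics/c6.png

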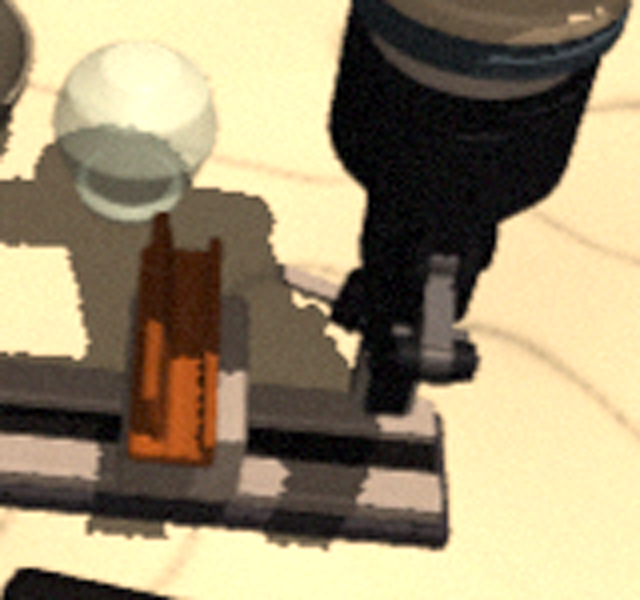

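The fingertip is at (388,412), over the rail and below the carriage top, and nothing is touching. The face's right edge is at (245,380), so the gap is about 43 mm. Now I'll close in.

>>> arm_command:
  deltas:
    - {"hand":0,"tx":-6,"ty":0,"tz":3,"wx":0,"wy":0,"wz":0}
    - {"hand":0,"tx":-6,"ty":0,"tz":0,"wx":0,"wy":0,"wz":0}
    - {"hand":0,"tx":-6,"ty":0,"tz":0,"wx":0,"wy":0,"wz":0}
    - {"hand":0,"tx":-6,"ty":0,"tz":0,"wx":0,"wy":0,"wz":0}
    - {"hand":0,"tx":-6,"ty":0,"tz":0,"wx":0,"wy":0,"wz":0}
    - {"hand":0,"tx":-2,"ty":0,"tz":0,"wx":0,"wy":0,"wz":0}
    - {"hand":0,"tx":-1,"ty":0,"tz":0,"wx":0,"wy":0,"wz":0}
    - {"hand":0,"tx":-1,"ty":0,"tz":0,"wx":0,"wy":0,"wz":0}

```text
clock: 15.3
eef_pos: [637.5, -23.2, 8.0]
tcp_rot: [-3.142, -0.0, -0.257]
contact_force: [0.1, -0.9, -0.3]
opening: 0.003
grasp_force: 0.0
```

>>> arm_command:
  deltas:
    - {"hand":0,"tx":-1,"ty":0,"tz":0,"wx":0,"wy":0,"wz":0}
    - {"hand":0,"tx":-1,"ty":0,"tz":0,"wx":0,"wy":0,"wz":0}
    - {"hand":0,"tx":-1,"ty":0,"tz":0,"wx":0,"wy":0,"wz":0}

```text
clock: 15.68
eef_pos: [634.4, -22.4, 8.0]
tcp_rot: [-3.142, 0.0, -0.257]
contact_force: [-0.4, 0.5, 0.4]
opening: -0.001
grasp_force: 0.0
```

>>> arm_command:
  deltas:
    - {"hand":0,"tx":-1,"ty":0,"tz":0,"wx":0,"wy":0,"wz":0}
    - {"hand":0,"tx":-1,"ty":0,"tz":0,"wx":0,"wy":0,"wz":0}

```text
clock: 15.92
eef_pos: [633.7, -22.2, 8.1]
tcp_rot: [-3.141, -0.002, -0.257]
contact_force: [6.0, -2.4, -4.9]
opening: 0.003
grasp_force: 3.3
```

>>> arm_command:
  deltas:
    - {"hand":0,"tx":-0.5,"ty":0,"tz":0.3,"wx":0,"wy":0,"wz":0}

```text
clock: 16.05
eef_pos: [633.7, -22.2, 8.1]
tcp_rot: [-3.141, -0.003, -0.257]
contact_force: [5.1, -2.7, -1.8]
opening: 0.0
grasp_force: 3.0
```

>>> arm_command:
  deltas:
    - {"hand":0,"tx":-0.3,"ty":0,"tz":0.2,"wx":0,"wy":0,"wz":0}

```text
clock: 16.18
eef_pos: [633.7, -22.2, 8.0]
tcp_rot: [-3.141, -0.004, -0.257]
contact_force: [5.6, -1.8, -0.9]
opening: 0.001
grasp_force: 3.1
```

>>> arm_command:
  deltas:
    - {"hand":0,"tx":-0.5,"ty":0,"tz":0.1,"wx":0,"wy":0,"wz":0}
    - {"hand":0,"tx":-0.5,"ty":0,"tz":0.1,"wx":0,"wy":0,"wz":0}

```text
clock: 16.42
eef_pos: [633.6, -22.1, 8.1]
tcp_rot: [-3.141, -0.006, -0.257]
contact_force: [7.5, -4.5, -2.2]
opening: 0.0
grasp_force: 4.5
```

>>> arm_command:
  deltas:
    - {"hand":0,"tx":-0.5,"ty":0,"tz":0.1,"wx":0,"wy":0,"wz":0}

```text
clock: 16.55
eef_pos: [633.6, -22.1, 8.1]
tcp_rot: [-3.141, -0.006, -0.257]
contact_force: [8.3, -4.2, -2.9]
opening: 0.004
grasp_force: 5.1
```

>>> arm_command:
  deltas:
    - {"hand":0,"tx":-0.5,"ty":0,"tz":0.2,"wx":0,"wy":0,"wz":0}
    - {"hand":0,"tx":-0.5,"ty":0,"tz":0.2,"wx":0,"wy":0,"wz":0}

```text
clock: 16.8
eef_pos: [633.5, -22.1, 8.1]
tcp_rot: [-3.141, -0.008, -0.257]
contact_force: [10.1, -5.8, -1.8]
opening: -0.0
grasp_force: 5.9
```

>>> arm_command:
  deltas:
    - {"hand":0,"tx":-0.5,"ty":0,"tz":0.2,"wx":0,"wy":0,"wz":0}

```text
clock: 16.92
eef_pos: [633.5, -22.1, 8.1]
tcp_rot: [-3.141, -0.009, -0.257]
contact_force: [11.8, -5.6, -0.1]
opening: -0.001
grasp_force: 6.4
```

>>> arm_command:
  deltas:
    - {"hand":0,"tx":-0.5,"ty":0.3,"tz":0.1,"wx":0,"wy":0,"wz":0}
    - {"hand":0,"tx":-0.5,"ty":0.3,"tz":0.1,"wx":0,"wy":0,"wz":0}

```text
clock: 17.18
eef_pos: [633.4, -22.1, 8.2]
tcp_rot: [-3.14, -0.011, -0.257]
contact_force: [15.0, -3.5, -3.8]
opening: -0.003
grasp_force: 7.5
```

>>> arm_command:
  deltas:
    - {"hand":0,"tx":-0.5,"ty":0,"tz":0.1,"wx":0,"wy":0,"wz":0}

```text
clock: 17.3
eef_pos: [633.4, -22.0, 8.2]
tcp_rot: [-3.14, -0.012, -0.257]
contact_force: [14.4, -4.0, -3.7]
opening: 0.002
grasp_force: 7.4
```

>>> arm_command:
  deltas:
    - {"hand":0,"tx":-0.5,"ty":0,"tz":0.2,"wx":0,"wy":0,"wz":0}

```text
clock: 17.42
eef_pos: [633.1, -21.9, 8.2]
tcp_rot: [-3.14, -0.012, -0.257]
contact_force: [14.8, -4.1, -1.1]
opening: 0.0
grasp_force: 7.8
```

>>> arm_command:
  deltas:
    - {"hand":0,"tx":-0.3,"ty":0,"tz":0.2,"wx":0,"wy":0,"wz":0}

```text
clock: 17.55
eef_pos: [633.0, -21.9, 8.1]
tcp_rot: [-3.14, -0.012, -0.257]
contact_force: [15.0, -4.6, -0.2]
opening: 0.001
grasp_force: 7.8
```

>>> arm_command:
  deltas:
    - {"hand":0,"tx":-0.5,"ty":0,"tz":0,"wx":0,"wy":0,"wz":0}

```text
clock: 17.68
eef_pos: [632.6, -21.8, 8.2]
tcp_rot: [-3.14, -0.012, -0.257]
contact_force: [15.7, -4.6, -1.8]
opening: -0.003
grasp_force: 8.1
```

>>> arm_command:
  deltas:
    - {"hand":0,"tx":-0.4,"ty":0,"tz":0,"wx":0,"wy":0,"wz":0}

```text
clock: 17.8
eef_pos: [632.3, -21.7, 8.2]
tcp_rot: [-3.14, -0.013, -0.257]
contact_force: [14.6, -4.6, -2.1]
opening: -0.003
grasp_force: 7.6
```

>>> arm_command:
  deltas:
    - {"hand":0,"tx":-0.5,"ty":0,"tz":0.1,"wx":0,"wy":0,"wz":0}
    - {"hand":0,"tx":-0.4,"ty":0,"tz":0.1,"wx":0,"wy":0,"wz":0}

```text
clock: 18.05
eef_pos: [631.5, -21.5, 8.1]
tcp_rot: [-3.14, -0.013, -0.257]
contact_force: [14.3, -4.3, 1.6]
opening: 0.003
grasp_force: 7.7
```

>>> arm_command:
  deltas:
    - {"hand":0,"tx":-0.4,"ty":0,"tz":0,"wx":0,"wy":0,"wz":0}

```text
clock: 18.18
eef_pos: [631.1, -21.4, 8.1]
tcp_rot: [-3.14, -0.013, -0.257]
contact_force: [13.6, -3.9, 1.6]
opening: -0.002
grasp_force: 7.1
```

>>> arm_command:
  deltas:
    - {"hand":0,"tx":-0.5,"ty":0,"tz":0,"wx":0,"wy":0,"wz":0}
    - {"hand":0,"tx":-0.5,"ty":0,"tz":0,"wx":0,"wy":0,"wz":0}

```text
clock: 18.42
eef_pos: [629.7, -21.0, 8.1]
tcp_rot: [-3.14, -0.012, -0.257]
contact_force: [11.6, -2.4, 2.5]
opening: 0.001
grasp_force: 6.7
```

>>> arm_command:
  deltas:
    - {"hand":0,"tx":-0.5,"ty":0,"tz":0,"wx":0,"wy":0,"wz":0}
    - {"hand":0,"tx":-0.5,"ty":0,"tz":0,"wx":0,"wy":0,"wz":0}

```text
clock: 18.68
eef_pos: [628.1, -20.6, 8.1]
tcp_rot: [-3.14, -0.011, -0.257]
contact_force: [11.5, -3.8, 4.2]
opening: 0.001
grasp_force: 5.9
```

>>> arm_command:
  deltas:
    - {"hand":0,"tx":-1,"ty":0,"tz":-0.2,"wx":0,"wy":0,"wz":0}
    - {"hand":0,"tx":-1,"ty":0,"tz":0,"wx":0,"wy":0,"wz":0}
    - {"hand":0,"tx":-1,"ty":0,"tz":0,"wx":0,"wy":0,"wz":0}

```text
clock: 19.05
eef_pos: [622.8, -19.3, 7.6]
tcp_rot: [-3.14, -0.006, -0.257]
contact_force: [4.4, -0.2, 4.0]
opening: 0.001
grasp_force: 2.4
```

>>> arm_command:
  deltas:
    - {"hand":0,"tx":-1,"ty":0,"tz":0,"wx":0,"wy":0,"wz":0}
    - {"hand":0,"tx":-1,"ty":0,"tz":0,"wx":0,"wy":0,"wz":0}
    - {"hand":0,"tx":-1,"ty":0,"tz":0,"wx":0,"wy":0,"wz":0}

```text
clock: 19.42
eef_pos: [616.8, -18.3, 6.1]
tcp_rot: [-3.141, -0.001, -0.257]
contact_force: [4.5, -0.6, 3.8]
opening: -0.002
grasp_force: 1.9
```

>>> arm_command:
  deltas:
    - {"hand":0,"tx":-1,"ty":0,"tz":-0.3,"wx":0,"wy":0,"wz":0}
    - {"hand":0,"tx":-1,"ty":0,"tz":-0.3,"wx":0,"wy":0,"wz":0}
    - {"hand":0,"tx":-1,"ty":0,"tz":0,"wx":0,"wy":0,"wz":0}
    - {"hand":0,"tx":-1,"ty":0,"tz":0,"wx":0,"wy":0,"wz":0}

```text
clock: 19.92
eef_pos: [612.2, -17.3, 6.2]
tcp_rot: [3.141, 0.001, -0.257]
contact_force: [3.6, 1.3, -2.1]
opening: -0.001
grasp_force: 1.8
```

>>> arm_command:
  deltas:
    - {"hand":0,"tx":-1,"ty":0,"tz":0,"wx":0,"wy":0,"wz":0}
    - {"hand":0,"tx":-1,"ty":0,"tz":0,"wx":0,"wy":0,"wz":0}
    - {"hand":0,"tx":-1,"ty":0,"tz":0,"wx":0,"wy":0,"wz":0}
    - {"hand":0,"tx":-1,"ty":0,"tz":0,"wx":0,"wy":0,"wz":0}
    - {"hand":0,"tx":-1,"ty":0,"tz":0,"wx":0,"wy":0,"wz":0}

```text
clock: 20.55
eef_pos: [607.6, -16.2, 6.4]
tcp_rot: [3.141, 0.0, -0.257]
contact_force: [4.1, -0.9, -1.8]
opening: -0.004
grasp_force: 1.8
```

>>> arm_command:
  deltas:
    - {"hand":0,"tx":-1,"ty":0,"tz":0,"wx":0,"wy":0,"wz":0}
    - {"hand":0,"tx":-1,"ty":0,"tz":0,"wx":0,"wy":0,"wz":0}
    - {"hand":0,"tx":-1,"ty":0,"tz":0,"wx":0,"wy":0,"wz":0}
    - {"hand":0,"tx":-1,"ty":0,"tz":0,"wx":0,"wy":0,"wz":0}
    - {"hand":0,"tx":-1,"ty":0,"tz":0,"wx":0,"wy":0,"wz":0}

```text
clock: 21.18
eef_pos: [602.9, -14.8, 6.5]
tcp_rot: [3.142, 0.0, -0.257]
contact_force: [3.0, -1.7, -2.1]
opening: 0.005
grasp_force: 1.8
```

>>> arm_command:
  deltas:
    - {"hand":0,"tx":-1,"ty":0,"tz":0,"wx":0,"wy":0,"wz":0}
    - {"hand":0,"tx":-1,"ty":0,"tz":0,"wx":0,"wy":0,"wz":0}
    - {"hand":0,"tx":-1,"ty":0,"tz":0,"wx":0,"wy":0,"wz":0}
    - {"hand":0,"tx":-1,"ty":0,"tz":0,"wx":0,"wy":0,"wz":0}
    - {"hand":0,"tx":-1,"ty":0,"tz":0,"wx":0,"wy":0,"wz":0}

```text
clock: 21.8
eef_pos: [598.1, -13.5, 6.5]
tcp_rot: [3.142, -0.0, -0.257]
contact_force: [3.5, -2.3, -2.3]
opening: -0.004
grasp_force: 1.8
```

>>> arm_command:
  deltas:
    - {"hand":0,"tx":-1,"ty":0,"tz":0,"wx":0,"wy":0,"wz":0}
    - {"hand":0,"tx":-1,"ty":0,"tz":0,"wx":0,"wy":0,"wz":0}
    - {"hand":0,"tx":-1,"ty":0,"tz":0,"wx":0,"wy":0,"wz":0}
    - {"hand":0,"tx":-1,"ty":0,"tz":0,"wx":0,"wy":0,"wz":0}
    - {"hand":0,"tx":-1,"ty":0,"tz":0,"wx":0,"wy":0,"wz":0}

```text
clock: 22.42
eef_pos: [593.3, -12.2, 6.5]
tcp_rot: [-3.142, 0.0, -0.257]
contact_force: [3.0, -2.1, -2.5]
opening: -0.004
grasp_force: 1.8
```

>>> arm_command:
  deltas:
    - {"hand":0,"tx":-1,"ty":0,"tz":0,"wx":0,"wy":0,"wz":0}
    - {"hand":0,"tx":-1,"ty":0,"tz":0,"wx":0,"wy":0,"wz":0}
    - {"hand":0,"tx":-1,"ty":0,"tz":0,"wx":0,"wy":0,"wz":0}
    - {"hand":0,"tx":-1,"ty":0,"tz":0,"wx":0,"wy":0,"wz":0}
    - {"hand":0,"tx":-1,"ty":0,"tz":0,"wx":0,"wy":0,"wz":0}

```text
clock: 23.05
eef_pos: [588.5, -10.9, 6.5]
tcp_rot: [-3.141, -0.0, -0.257]
contact_force: [4.4, -0.4, -2.9]
opening: 0.0
grasp_force: 1.8
```

>>> arm_command:
  deltas:
    - {"hand":0,"tx":-1,"ty":0,"tz":0,"wx":0,"wy":0,"wz":0}
    - {"hand":0,"tx":-1,"ty":0,"tz":0,"wx":0,"wy":0,"wz":0}
    - {"hand":0,"tx":-1,"ty":0,"tz":0,"wx":0,"wy":0,"wz":0}
    - {"hand":0,"tx":-1,"ty":0,"tz":0,"wx":0,"wy":0,"wz":0}
    - {"hand":0,"tx":-1,"ty":0,"tz":0,"wx":0,"wy":0,"wz":0}

```text
clock: 23.68
eef_pos: [583.7, -9.6, 6.5]
tcp_rot: [-3.141, -0.0, -0.257]
contact_force: [4.5, 0.8, -3.2]
opening: 0.003
grasp_force: 1.8
```

>>> arm_command:
  deltas:
    - {"hand":0,"tx":-1,"ty":0,"tz":0,"wx":0,"wy":0,"wz":0}
    - {"hand":0,"tx":-1,"ty":0,"tz":0,"wx":0,"wy":0,"wz":0}
    - {"hand":0,"tx":-1,"ty":0,"tz":0,"wx":0,"wy":0,"wz":0}
    - {"hand":0,"tx":-1,"ty":0,"tz":0,"wx":0,"wy":0,"wz":0}
    - {"hand":0,"tx":-1,"ty":0,"tz":0,"wx":0,"wy":0,"wz":0}

```text
clock: 24.3
eef_pos: [578.9, -8.4, 6.5]
tcp_rot: [-3.141, -0.0, -0.257]
contact_force: [4.3, 0.3, -2.2]
opening: -0.002
grasp_force: 1.8
```

>>> arm_command:
  deltas:
    - {"hand":0,"tx":-1,"ty":0,"tz":0,"wx":0,"wy":0,"wz":0}
    - {"hand":0,"tx":-1,"ty":0,"tz":0,"wx":0,"wy":0,"wz":0}
    - {"hand":0,"tx":-1,"ty":0,"tz":0,"wx":0,"wy":0,"wz":0}
    - {"hand":0,"tx":-1,"ty":0,"tz":0,"wx":0,"wy":0,"wz":0}
    - {"hand":0,"tx":-1,"ty":0,"tz":0,"wx":0,"wy":0,"wz":0}

```text
clock: 24.92
eef_pos: [574.0, -7.1, 6.6]
tcp_rot: [-3.142, -0.0, -0.257]
contact_force: [3.7, 1.5, -1.3]
opening: 0.002
grasp_force: 1.8
```

>>> arm_command:
  deltas:
    - {"hand":0,"tx":-1,"ty":0,"tz":0,"wx":0,"wy":0,"wz":0}
    - {"hand":0,"tx":-1,"ty":0,"tz":0,"wx":0,"wy":0,"wz":0}
    - {"hand":0,"tx":-1,"ty":0,"tz":0,"wx":0,"wy":0,"wz":0}
    - {"hand":0,"tx":-1,"ty":0,"tz":0,"wx":0,"wy":0,"wz":0}
    - {"hand":0,"tx":-1,"ty":0,"tz":0,"wx":0,"wy":0,"wz":0}

```text
clock: 25.55
eef_pos: [569.2, -5.9, 6.6]
tcp_rot: [-3.142, -0.0, -0.257]
contact_force: [3.4, 2.3, -0.5]
opening: -0.003
grasp_force: 1.8
```

>>> arm_command:
  deltas:
    - {"hand":0,"tx":-1,"ty":0,"tz":0,"wx":0,"wy":0,"wz":0}
    - {"hand":0,"tx":-1,"ty":0,"tz":0,"wx":0,"wy":0,"wz":0}
    - {"hand":0,"tx":-1,"ty":0,"tz":0,"wx":0,"wy":0,"wz":0}
    - {"hand":0,"tx":-1,"ty":0,"tz":0,"wx":0,"wy":0,"wz":0}
    - {"hand":0,"tx":-1,"ty":0,"tz":0,"wx":0,"wy":0,"wz":0}

```text
clock: 26.18
eef_pos: [564.3, -4.6, 6.5]
tcp_rot: [3.142, -0.0, -0.257]
contact_force: [3.6, 2.0, 0.5]
opening: -0.004
grasp_force: 1.8
```

>>> arm_command:
  deltas:
    - {"hand":0,"tx":-1,"ty":0,"tz":0,"wx":0,"wy":0,"wz":0}
    - {"hand":0,"tx":-1,"ty":0,"tz":0,"wx":0,"wy":0,"wz":0}
    - {"hand":0,"tx":-1,"ty":0,"tz":0,"wx":0,"wy":0,"wz":0}
    - {"hand":0,"tx":-1,"ty":0,"tz":0,"wx":0,"wy":0,"wz":0}
    - {"hand":0,"tx":-1,"ty":0,"tz":0,"wx":0,"wy":0,"wz":0}

```text
clock: 26.8
eef_pos: [559.5, -3.3, 6.5]
tcp_rot: [-3.142, -0.0, -0.257]
contact_force: [4.8, 1.4, 1.7]
opening: -0.003
grasp_force: 1.9
```

>>> arm_command:
  deltas:
    - {"hand":0,"tx":-1,"ty":0,"tz":0,"wx":0,"wy":0,"wz":0}
    - {"hand":0,"tx":-1,"ty":0,"tz":0,"wx":0,"wy":0,"wz":0}
    - {"hand":0,"tx":-1,"ty":0,"tz":0,"wx":0,"wy":0,"wz":0}
    - {"hand":0,"tx":-1,"ty":0,"tz":0,"wx":0,"wy":0,"wz":0}
    - {"hand":0,"tx":-1,"ty":0,"tz":0,"wx":0,"wy":0,"wz":0}

```text
clock: 27.42
eef_pos: [555.3, -2.2, 6.6]
tcp_rot: [-3.141, -0.001, -0.257]
contact_force: [7.9, -0.2, -2.2]
opening: 0.0
grasp_force: 3.9
```

>>> arm_command:
  deltas:
    - {"hand":0,"tx":-0.5,"ty":0,"tz":0,"wx":0,"wy":0,"wz":0}
    - {"hand":0,"tx":-0.5,"ty":0,"tz":0,"wx":0,"wy":0,"wz":0}

```text
clock: 27.68
eef_pos: [555.3, -2.2, 6.6]
tcp_rot: [-3.141, -0.003, -0.257]
contact_force: [10.4, -1.0, -4.5]
opening: -0.002
grasp_force: 5.0
```

>>> arm_command:
  deltas:
    - {"hand":0,"tx":-0.4,"ty":0,"tz":0.2,"wx":0,"wy":0,"wz":0}
    - {"hand":0,"tx":0,"ty":0,"tz":0,"wx":0,"wy":0,"wz":0}
    - {"hand":0,"tx":0,"ty":0,"tz":0,"wx":0,"wy":0,"wz":0}
    - {"hand":0,"tx":0,"ty":0,"tz":0,"wx":0,"wy":0,"wz":0}
    - {"hand":0,"tx":0,"ty":0,"tz":0,"wx":0,"wy":0,"wz":0}
    - {"hand":0,"tx":0,"ty":0,"tz":0,"wx":0,"wy":0,"wz":0}
    - {"hand":0,"tx":0,"ty":0,"tz":0,"wx":0,"wy":0,"wz":0}
    - {"hand":0,"tx":0,"ty":0,"tz":0,"wx":0,"wy":0,"wz":0}

```text
clock: 28.68
eef_pos: [555.3, -2.2, 6.6]
tcp_rot: [-3.141, -0.004, -0.257]
contact_force: [9.0, -0.8, -2.4]
opening: -0.003
grasp_force: 4.8
```

The carriage is home: eef steady at x=555.3 with about 9 N held for 1 s. I'll back off, lift, and go to the lever.

>>> arm_command:
  deltas:
    - {"hand":0,"tx":5,"ty":0,"tz":0,"wx":0,"wy":0,"wz":0}
    - {"hand":0,"tx":10,"ty":0,"tz":0,"wx":0,"wy":0,"wz":0}
    - {"hand":0,"tx":10,"ty":0,"tz":0,"wx":0,"wy":0,"wz":0}
    - {"hand":0,"tx":0,"ty":0,"tz":-40,"wx":0,"wy":0,"wz":0}
    - {"hand":0,"tx":0,"ty":0,"tz":-50,"wx":0,"wy":0,"wz":0}
    - {"hand":0,"tx":0,"ty":0,"tz":-40,"wx":0,"wy":0,"wz":0}
    - {"hand":0,"tx":0,"ty":0,"tz":0,"wx":0,"wy":0,"wz":0}
    - {"hand":0,"tx":0,"ty":0,"tz":0,"wx":0,"wy":0,"wz":0}

```text
clock: 29.68
eef_pos: [577.0, -8.2, 135.6]
tcp_rot: [3.141, 0.001, -0.257]
contact_force: [-0.2, -0.2, -0.3]
opening: -0.002
grasp_force: 0.0
```

>>> arm_command:
  deltas:
    - {"hand":0,"tx":-38,"ty":17,"tz":0,"wx":0,"wy":0,"wz":0}
    - {"hand":0,"tx":-38,"ty":17,"tz":0,"wx":0,"wy":0,"wz":0}
    - {"hand":0,"tx":-38,"ty":17,"tz":0,"wx":0,"wy":0,"wz":0}
    - {"hand":0,"tx":-38,"ty":17,"tz":0,"wx":0,"wy":0,"wz":0}
    - {"hand":0,"tx":0,"ty":0,"tz":0,"wx":0,"wy":0,"wz":0}
    - {"hand":0,"tx":0,"ty":0,"tz":35,"wx":0,"wy":0,"wz":0}
    - {"hand":0,"tx":0,"ty":0,"tz":35,"wx":0,"wy":0,"wz":0}
    - {"hand":0,"tx":0,"ty":0,"tz":0,"wx":0,"wy":0,"wz":0}

```text
clock: 30.68
eef_pos: [411.4, -34.9, 63.9]
tcp_rot: [3.141, 0.006, -0.257]
contact_force: [-0.0, 0.3, 0.7]
opening: -0.001
grasp_force: 0.0
```

```bash
python3 - <<'E'
from h import *
s=r.sense();p=s['eef_pos'];print(p,s['contact_force'])
O=np.array([554.1,-1.2,0]);y=2.883;ax=np.array([np.cos(y),np.sin(y),0]);ay=np.array([-ax[1],ax[0],0])
print((p-O)@ax,(p-O)@ay)
b=snap('side','s7')
A=cv2.resize(b['image'][130:310,170:410,::-1],None,fx=3.3,fy=3.3,interpolation=cv2.INTER_CUBIC)
cv2.imwrite('pics/c7.png',np.clip(A*1.8,0,255).astype(np.uint8))
E
```

```text
[411.36699541 -34.90280366  63.90799808] [-0.03650698  0.29964312  0.71861984]
129.36876011530916 69.08193309604243
```

View pics/c7.png

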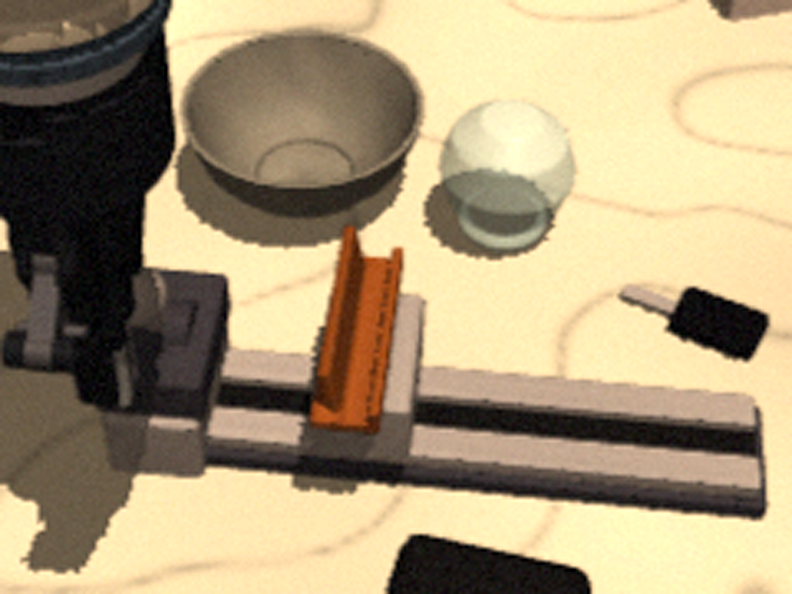

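The fingers are on the near (+y) side of the ball, which is visible behind them at (150,295). The carriage sits well along the rail and the bystanders are unmoved. Now I'll sweep the lever over along −tool y.

>>> arm_command:
  deltas:
    - {"hand":0,"tx":0,"ty":-6,"tz":0,"wx":0,"wy":0,"wz":0}
    - {"hand":0,"tx":0,"ty":-5,"tz":0,"wx":0,"wy":0,"wz":0}
    - {"hand":0,"tx":0,"ty":-5,"tz":0,"wx":0,"wy":0,"wz":0}
    - {"hand":0,"tx":0,"ty":-5,"tz":0,"wx":0,"wy":0,"wz":0}
    - {"hand":0,"tx":0,"ty":-5,"tz":0,"wx":0,"wy":0,"wz":0}
    - {"hand":0,"tx":0,"ty":-5,"tz":0,"wx":0,"wy":0,"wz":0}
    - {"hand":0,"tx":0,"ty":-5,"tz":0,"wx":0,"wy":0,"wz":0}
    - {"hand":0,"tx":0,"ty":-5,"tz":0,"wx":0,"wy":0,"wz":0}

```text
clock: 31.72
eef_pos: [425.1, 3.2, 68.7]
tcp_rot: [3.141, -0.004, -0.257]
contact_force: [-0.1, -1.6, 0.9]
opening: -0.002
grasp_force: 1.0
```

>>> arm_command:
  deltas:
    - {"hand":0,"tx":0,"ty":-5,"tz":0,"wx":0,"wy":0,"wz":0}
    - {"hand":0,"tx":0,"ty":-5,"tz":0,"wx":0,"wy":0,"wz":0}
    - {"hand":0,"tx":0,"ty":-4,"tz":0,"wx":0,"wy":0,"wz":0}
    - {"hand":0,"tx":0,"ty":-3,"tz":0,"wx":0,"wy":0,"wz":0}
    - {"hand":0,"tx":0,"ty":-3,"tz":0,"wx":0,"wy":0,"wz":0}

```text
clock: 32.35
eef_pos: [428.6, 24.1, 66.1]
tcp_rot: [3.141, 0.0, -0.257]
contact_force: [-0.3, -0.8, 0.0]
opening: 0.005
grasp_force: 0.6
```

>>> arm_command:
  deltas:
    - {"hand":0,"tx":0,"ty":-2,"tz":0,"wx":0,"wy":0,"wz":0}
    - {"hand":0,"tx":0,"ty":-2,"tz":0,"wx":0,"wy":0,"wz":0}
    - {"hand":0,"tx":0,"ty":-2,"tz":0,"wx":0,"wy":0,"wz":0}
    - {"hand":0,"tx":0,"ty":0,"tz":0,"wx":0,"wy":0,"wz":0}

```text
clock: 32.85
eef_pos: [430.3, 29.8, 66.3]
tcp_rot: [-3.141, -0.0, -0.257]
contact_force: [0.1, -0.4, -0.6]
opening: 0.003
grasp_force: 0.2
```

>>> arm_command:
  deltas:
    - {"hand":0,"tx":0,"ty":-1.5,"tz":0,"wx":0,"wy":0,"wz":0}
    - {"hand":0,"tx":0,"ty":-1.5,"tz":0,"wx":0,"wy":0,"wz":0}
    - {"hand":0,"tx":0,"ty":0,"tz":0,"wx":0,"wy":0,"wz":0}

```text
clock: 33.22
eef_pos: [431.1, 32.6, 66.3]
tcp_rot: [-3.141, -0.0, -0.257]
contact_force: [-0.2, -0.6, 0.3]
opening: 0.002
grasp_force: 0.2
```

>>> arm_command:
  deltas:
    - {"hand":0,"tx":0,"ty":-1.5,"tz":0,"wx":0,"wy":0,"wz":0}
    - {"hand":0,"tx":0,"ty":-1.5,"tz":0,"wx":0,"wy":0,"wz":0}
    - {"hand":0,"tx":0,"ty":0,"tz":0,"wx":0,"wy":0,"wz":0}

```text
clock: 33.6
eef_pos: [431.6, 35.1, 66.2]
tcp_rot: [3.141, 0.0, -0.257]
contact_force: [0.0, -4.4, -0.4]
opening: -0.005
grasp_force: 2.0
```

```bash
python3 - <<'E'
from h import *
O=np.array([554.1,-1.2,0]);y=2.883;ax=np.array([np.cos(y),np.sin(y),0]);ay=np.array([-ax[1],ax[0],0])
s=r.sense();print((s['eef_pos']-O)@ay,s['contact_force'])
t=snap('top','t8');b=snap('side','s8')
for th in(.5,.3,-.3,-.4,-.5):
  p=O+ax*127.5+ay*55*np.sin(th)+[0,0,62+55*np.cos(th)];print(th,proj(t,p).round(1),proj(b,p).round(1))
E
```

```text
-3.792028271690301 [ 0.03664716 -4.35220687 -0.44866292]
0.5 [303.  323.9] [208.7 220.6]
0.3 [295.4 322. ] [210.  213.1]
-0.3 [271.2 314.7] [214.8 196.8]
-0.4 [267.5 313.4] [215.6 195.2]
-0.5 [264.  312.1] [216.5 194.1]
```

The force rose to 4.4 N, so the lever is at its end. I'll withdraw and check by image.

>>> arm_command:
  deltas:
    - {"hand":0,"tx":0,"ty":-0.5,"tz":0,"wx":0,"wy":0,"wz":0}
    - {"hand":0,"tx":0,"ty":0,"tz":0,"wx":0,"wy":0,"wz":0}
    - {"hand":0,"tx":0,"ty":10,"tz":0,"wx":0,"wy":0,"wz":0}
    - {"hand":0,"tx":0,"ty":20,"tz":0,"wx":0,"wy":0,"wz":0}
    - {"hand":0,"tx":0,"ty":30,"tz":0,"wx":0,"wy":0,"wz":0}
    - {"hand":0,"tx":0,"ty":20,"tz":-40,"wx":0,"wy":0,"wz":0}
    - {"hand":0,"tx":0,"ty":30,"tz":-40,"wx":0,"wy":0,"wz":0}
    - {"hand":0,"tx":0,"ty":30,"tz":-30,"wx":0,"wy":0,"wz":0}

```text
clock: 34.7
eef_pos: [396.5, -100.4, 178.1]
tcp_rot: [-3.141, -0.002, -0.257]
contact_force: [-0.3, -0.7, -0.3]
opening: 0.001
grasp_force: 0.0
```

>>> arm_command:
  deltas:
    - {"hand":0,"tx":0,"ty":40,"tz":0,"wx":0,"wy":0,"wz":0}
    - {"hand":0,"tx":0,"ty":40,"tz":0,"wx":0,"wy":0,"wz":0}
    - {"hand":0,"tx":0,"ty":40,"tz":0,"wx":0,"wy":0,"wz":0}
    - {"hand":0,"tx":0,"ty":40,"tz":0,"wx":0,"wy":0,"wz":0}
    - {"hand":0,"tx":0,"ty":0,"tz":0,"wx":0,"wy":0,"wz":0}
    - {"hand":0,"tx":0,"ty":0,"tz":0,"wx":0,"wy":0,"wz":0}

```text
clock: 35.45
eef_pos: [355.4, -253.9, 176.2]
tcp_rot: [-3.141, 0.0, -0.258]
contact_force: [0.2, -0.5, -0.7]
opening: 0.001
grasp_force: 0.0
```

```bash
python3 - <<'E'
from h import *
s=r.sense();print(s['eef_pos'],s['contact_force'],s['clock'])
t=snap('top','t9');o=load('t0')
im=t['image'];g=cv2.cvtColor(im,cv2.COLOR_RGB2GRAY)
m=np.hstack([cv2.resize(x[230:350,200:360,::-1],None,fx=2.5,fy=4,interpolation=cv2.INTER_CUBIC)[:, :] for x in(o['image'],im)])
c=cv2.HoughCircles(cv2.GaussianBlur(g[290:345,240:330],(3,3),0),cv2.HOUGH_GRADIENT,1,20,param1=80,param2=8,minRadius=8,maxRadius=14)
print(c+[240,290,0] if c is not None else None)
d=np.abs(im.astype(int)-o['image']).sum(2)>60
n,l,st,ce=cv2.connectedComponentsWithStats(d.astype(np.uint8))
print([(st[i].tolist()) for i in range(1,n) if st[i,4]>40])
# brown stand location, both
for x in(o['image'],im):
    h=cv2.cvtColor(x,cv2.COLOR_RGB2HSV);k=(h[...,0]<14)&(h[...,1]>150)&(h[...,2]>70);k[:,:250]=0;k[:,400:]=0;k[:110]=0
    v,u=np.nonzero(k);print(u.mean(),v.mean(),k.sum())
for x in (load('s0'),snap('side','s9')): # orb/keyfob shift in side view checked via diff
    pass
a,b=load('s0')['image'].astype(int),load('s9')['image'].astype(int)
n,l,st,ce=cv2.connectedComponentsWithStats((np.abs(a-b).sum(2)>60).astype(np.uint8))
print([st[i].tolist() for i in range(1,n) if st[i,4]>40])
E
```

```text
[ 355.40590513 -253.87592491  176.20335243] [ 0.19543015 -0.54345185 -0.67902048] 35.45
[[[262.5        309.5          8.39999962]]]
[[276, 165, 83, 52, 2400], [258, 227, 82, 49, 2209], [256, 301, 27, 18, 289], [242, 302, 13, 18, 167], [294, 314, 18, 18, 238], [311, 356, 157, 64, 6346], [532, 399, 28, 21, 475]]
321.9210747271201 186.0738874895046 1191
302.2942546583851 250.67391304347825 1288
[[0, 0, 179, 420, 43973], [201, 186, 27, 39, 442], [261, 199, 38, 69, 1522], [321, 200, 43, 74, 1960], [203, 231, 16, 12, 101], [12, 266, 14, 7, 41], [258, 273, 23, 7, 97], [320, 279, 22, 8, 113]]
```

The ball is now at about (262,310), which matches a lean of −0.5 rad. The picture differences show only the carriage, the lever and the arm's own blobs, so no bystander has moved. Handing in.

```bash
python3 -c "
from rig import r
print(r.sign_off())"
```

```text
the job is handed in; nothing more can be done
None
```

The job is handed in (no verdict came back): the carriage came up against a dead stop, held there at about 9 N for 1 s with readings never over about 18 N, the lever is thrown over and no bystander moved, though I never saw the tell-tale pin and my first push was on the wooden stand, not the steel face, because the fingertips sat about 33 mm above the reported TCP.

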